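# Clamp the buffer bottle to the green band

### The arm

A 7-joint arm with a two-finger parallel gripper is mounted at the origin on a cart in front of the work surface, level with it; the furniture and walls round the work are solid. World frame = base frame: x ahead of the robot, y to its left, z up, the work surface at z = 0. Lengths are in m, angles in rad, forces in N, time in s.
With the tool pointing down it reaches from about 0.4 to 0.85 m from the base axis. Payload 10.4 kg.
Tool frame: the origin (TCP) lies at the very end of the fingers, on their centre line; the grasp point (between the pads) lies 19 mm behind it; z points along the fingers, y is the line along which they close (so a half turn about z gives the same grasp; the last joint's range is limited). The gripper opens to 87 mm and grips with 3 to 60 N. Pads are 19 mm wide; open, the fingers measure 117 mm over their backs; the gripper's body (75 mm by 190 mm) begins 51 mm behind the grasp point.
Start: joints at [1.226, 0.332, -0.065, 1.46, 0.022, 1.35, -0.088], TCP at [0.198, -0.593, 0.223] pointing down, gripper open.
Joint ranges: [-2.6, 2.6], [-0.5, 2.12], [-1.47, 1.34], [0.16, 2.42], [-1.27, 4.41], [0.06, 2.06], [-2.6, 2.6]. Speed limits (rad/s): [2.22, 2.22, 2.79, 2.79, 3.14, 3.14, 3.14].

### API

Orientations are given as a unit quaternion [x, y, z, w].
In Python, from bench import r gives the robot as it stands.
- The arm moves only by the shell command python3 -m crank 'ROWS' [FORCE]. ROWS is JSON, a list that holds one entry, the list of rows, each a list of 5 numbers: the shift along the tool's x, y, z in mm, then the turn about the tool's z in degrees, then the opening, from -1 (shut) to 1 (fully open). A call has 1 to 20 rows; each row is the pose to reach, as a shift and turn from the pose commanded when the call began, along the tool's axes at that moment; what a row does not reach only later rows make up. A row lasts 1/10 s, in which the tool goes at most 50 mm and 8.59 degrees, less where a joint would pass 70% of its speed; a pose out of reach is approached as far as the arm can. A call with a gripper value outside its range is refused whole. The fingers move at their own pace and stop on an object; FORCE is the grip in N (left out, the last holds). Time passes only in rows, so rows that repeat a pose let the fingers close. It gives the time, the measured TCP pose, the force, the opening and the grip force at its end, in the units of the state.
- r.read_state(): the state, without advancing time (a new reading comes with each control period).
- r.camera(name): name is "side" or "top"; returns a dict with "image" (420x560x3 uint8, red, green, blue), "vfov" (degrees; the focal length in pixels is half the picture's height over the tangent of half this angle, whatever the lens; pixels are square), "cx", "cy" (the principal point, pixels), "k1" (the pictures are not rectified: a ray, as slopes to the right and down, at radius r is drawn at 1 + k1 r^2 times it, then the intrinsics apply), "eye" and "attitude" of the camera in the world. Camera axes: x right, y down, z forward; pixel columns grow to the right and rows downward; lengths in m; the calibration is good to about 2 mm. A picture is of the moment at which its call begins. There is no depth.
- r.close_job(): hands the job in; it is judged then, once.
The state is a dict: "time": time; "joint_positions": joint angles; "joint_vel": joint speeds; "joint_torque": joint torques, N m; "ee_pos": TCP position; "eef_rot": TCP orientation; "ft_force": force on the tool from outside, world axes, zero at the start; "torque": the same for the moment, N m; "width": finger opening in m; "grip_force": force on a finger pad.
Only numpy, scipy, OpenCV 4.12 (cv2) and the standard library are available. Lean on these libraries where they do the work, as an engineer would, in place of code of your own. Each camera call takes 0.05 s, during which the arm holds its last target. There are 200 camera calls.

### The job

Stand the red-capped buffer bottle upright on the floor of the bottle clamp, between its open jaws and square to them, then turn the clamp's black handwheel clockwise until the orange force pointer, low at the far side of the wheel, stands inside the green band of its scale, and let go. Tighten with feeling: the pointer must never reach the red, and the green-capped bottle stays where it is.

Things in the scene. Friction and masses are not known exactly. Their poses are not given: they have to be found in the camera images.
- clamp: Bottle clamp, fixed to the worktop: grey base plate 110 (x) x 260 (y) x 12 mm. Origin on the worktop under the jaws' centre line x = 0; own x to the far side, own y from the handwheel (y = -85 mm) to the end stop, z up. Blue gear housing and a round dial plate (53 mm radius, top z = 59 mm) below the wheel.
- nest (a point): Point on the clamp's floor (top of the base plate, clamp z = 12 mm) on the jaws' centre line, at clamp y = 27 mm; axes as the clamp's. The bottle stands hereabouts. The end stop's rubber face looks to -y, 24 to 31 mm to +y of this point, set anew each time, not measured; it gives on a spring, 5 N per mm, at most 6 mm. Jaw and stop: 44 mm wide in x, tops at z = 58 mm; free on both x sides.
- force_scale (a point): On the wheel's axis at the height of the force scale, z = 59 mm; axes as the clamp's. The scale lies at 42 to 51 mm radius on the far (+x) side; an orange pointer shows the clamping force: 0 N at 50 degrees from +x towards +y, then clockwise from above 4 degrees per newton. White, green from 8 to 18 N, white, red from 24 N. The pointer itself is not tracked.
- wheel_hub (a point): Centre of the black handwheel: 56 mm diameter, upright axis, rim z = 66 to 96 mm; this point at z = 81 mm. Clockwise from above drives the jaw to clamp +y, 10 mm per rad, 2.9 rad in all; starts 0 to 0.3 rad from fully open. Dry drag 0.25 N m against the motion (at rest it may act either way), so it stays where it is left; clamping adds 0.010 N m per newton of clamping force.
- jaw: Moving jaw, rubber-faced block, geared to the handwheel. Axes as the clamp's. Its face looks to +y, 1 mm to +y of the origin (clamp y = 1 mm when fully open), from z = 18 to 56 mm; origin at worktop height. It pushes the bottle along the floor to the end stop; only from there on does the clamping force grow.
- buffer_1: The buffer bottle with the RED cap: square body 38 x 38 mm up to z = 70 mm, round cap 31 mm diameter to 86 mm, 0.12 kg. Origin at the centre of its underside, z up; x and y square to its faces.
- buffer_2: The same bottle with the GREEN cap, a bystander. Origin at the centre of its underside.
There are look-alikes about, which are no part of the job. Leave any blue look-alike of the buffer_1 alone.

How it is judged:
By the outcome, as a careful person would: the job done as asked, in the order asked, and still so for the second after the job is handed in, with the robot touching nothing.
It also fails if it takes over 64 s, if anything falls off the work surface, if the arm or the gripper's body presses on something with over 40 N, if the wrist force passes 120 N, or if a joint passes its speed limit or range.

## Working session

There is one attempt and no reset: what is moved stays moved. The work goes in short steps, Python scripts to look and compute and a shell command to move; the robot and the scene stay as the last step left them, time stands still between calls to the robot, and variables do not carry over. Pictures are saved under pics/ and viewed, at most 10 in all, crops included, and the job is handed in when it is done.

```bash
ls; mkdir -p pics
python3 - <<'E'
from bench import r
import cv2,numpy as np
s=r.read_state(); print({k:np.round(v,3) for k,v in s.items()})
for n in("side","top"):
    c=r.camera(n); cv2.imwrite(f"pics/{n}0.png",c["image"][:,:,::-1]); np.savez(f"{n}0.npz",**c)
    print(n,{k:c[k] for k in c if k!="image"})
E
```

```text
pics
{'time': np.float64(0.0), 'joint_positions': array([ 1.226,  0.333, -0.065,  1.461,  0.022,  1.35 , -0.088]), 'joint_vel': array([ 0.   ,  0.   , -0.001,  0.   ,  0.001,  0.001, -0.001]), 'joint_torque': array([-0.0000e+00, -6.2325e+01,  2.5000e-02, -3.8990e+01, -6.1000e-02,
        4.0000e-02,  0.0000e+00]), 'ee_pos': array([ 0.198, -0.593,  0.222]), 'eef_rot': array([ 0.987,  0.16 , -0.   , -0.001]), 'ft_force': array([ 0.499, -0.278, -0.2  ]), 'torque': array([-0.021,  0.023, -0.047]), 'grip_force': np.float64(0.0), 'width': np.float64(0.087)}
side {'vfov': 45.02694048310485, 'cx': 279.45775828579536, 'cy': 215.2641887284792, 'k1': 0.01765635454027775, 'eye': array([ 0.88277124, -0.67626609,  1.09403407]), 'attitude': array([ 0.91267396,  0.19752308, -0.07596652, -0.34962832])}
top {'vfov': 44.157241146442324, 'cx': 275.3082427666743, 'cy': 211.12522050573511, 'k1': -0.1864287726710979, 'eye': array([0.42479018, 0.1507478 , 1.31422798]), 'attitude': array([-0.70498842,  0.70888408, -0.01270436,  0.01769997])}
```

View pics/side0.png

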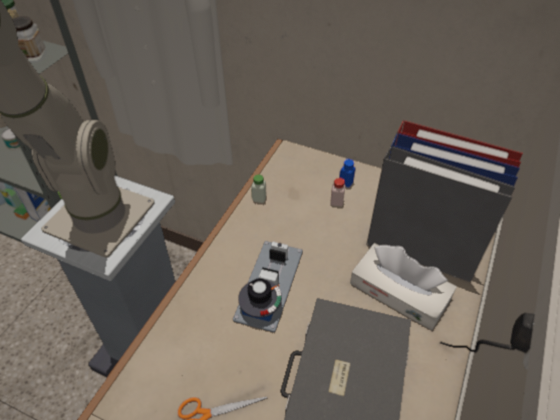

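View pics/top0.png

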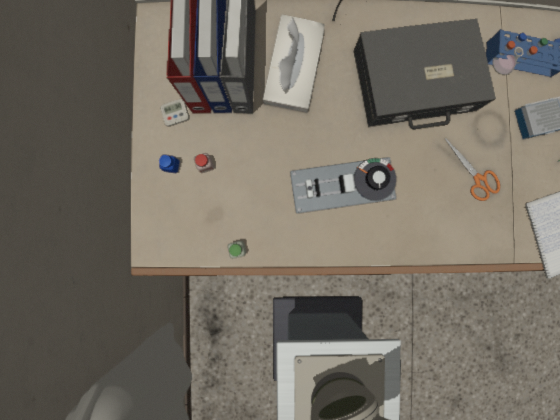

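The side view shows the red-capped bottle at (338,192), green at (259,189), the blue look-alike at (348,173) and the clamp at (268,285). In the top view these are red (203,162), green (236,249), blue (169,164), and the clamp plate from 292 to 397 with the wheel at (378,178).

```bash
cat > h.py <<'E'
import numpy as np,cv2
from scipy.spatial.transform import Rotation as R
def K(c):
    f=210/np.tan(np.radians(c["vfov"]/2)); return float(f)
def rays(c,px):
    px=np.atleast_2d(px).astype(float); f=K(c)
    d=(px-[c["cx"],c["cy"]])/f; u=d.copy()
    for _ in range(20): u=d/(1+c["k1"]*(u**2).sum(1,keepdims=True))
    return R.from_quat(c["attitude"]).apply(np.c_[u,np.ones(len(u))])
def plane(c,px,z):
    w=rays(c,px); e=c["eye"]; return e+w*((z-e[2])/w[:,2:])
def proj(c,P):
    q=R.from_quat(c["attitude"]).inv().apply(np.atleast_2d(P)-c["eye"]); u=q[:,:2]/q[:,2:]
    return u*(1+c["k1"]*(u**2).sum(1,keepdims=True))*K(c)+[c["cx"],c["cy"]]
def two(c1,p1,c2,p2):
    a,b=rays(c1,p1)[0],rays(c2,p2)[0]
    t=np.linalg.lstsq(np.c_[a,-b],c2["eye"]-c1["eye"],rcond=None)[0]
    A=c1["eye"]+t[0]*a;B=c2["eye"]+t[1]*b
    return (A+B)/2,np.linalg.norm(A-B)
def load(f):
    d=np.load(f); return {k:d[k] for k in d}
def biggest(m,near=None):
    n,l,s,c=cv2.connectedComponentsWithStats(m.astype(np.uint8))
    i=1+np.argmax(s[1:,4]) if near is None else 1+np.argmin(np.hypot(*(c[1:]-near).T)+1e3*(s[1:,4]<15))
    return l==i,c[i],s[i]
E
python3 - <<'E'
from h import *
S,T=load("side0.npz"),load("top0.npz")
def cap(c,near,k):
    H=cv2.cvtColor(c["image"],cv2.COLOR_RGB2HSV).astype(int)
    h=H[...,0]; m={'r':((h<8)|(h>172)),'g':(h>40)&(h<75)}[k]&(H[...,1]>110)&(H[...,2]>40)
    return biggest(m,near)
for k,ns,nt in(('r',(338,185),(203,162)),('g',(259,181),(236,249))):
    a,ca,sa=cap(S,ns,k); b,cb,sb=cap(T,nt,k)
    print(k,ca,sa,cb,sb,two(S,ca,T,cb), plane(T,cb,.083),plane(S,ca,.08))
# plate
H=cv2.cvtColor(T["image"],cv2.COLOR_RGB2HSV).astype(int)
m=(H[...,0]>95)&(H[...,0]<125)&(H[...,1]>25)&(H[...,2]>80); 
m[:150]=0; m[215:]=0; m[:,:280]=0; m[:,410:]=0
a,c,s=biggest(m); print("plate",c,s)
pts=np.argwhere(a)[:,::-1]; P=plane(T,pts,.012)[:,:2]
rc=cv2.minAreaRect((P*1000).astype(np.float32)); print(rc, cv2.boxPoints(rc))
v=np.zeros((600,800,3),np.uint8)
v[:,:400]=0
A=cv2.resize(T["image"][150:220,280:410],None,fx=6,fy=6,interpolation=2)
v[:420,:780]=A
B=cv2.resize(T["image"][150:180,190:220],None,fx=6,fy=6,interpolation=2); v[420:600,:180]=B
C=cv2.resize(S["image"][172:212,318:358],None,fx=4.5,fy=4.5,interpolation=2); v[420:600,200:380]=C
D=cv2.resize(S["image"][240:330,230:305],None,fx=2,fy=2,interpolation=2); v[420:600,400:550]=D
cv2.imwrite("pics/crop1.png",v[:,:,::-1])
E
```

```text
r [338.5        182.54761905] [334 178  10  10  84] [200.88429752 159.66942149] [195 154  13  12 121] (array([0.60496177, 0.33942032, 0.07634856]), np.float64(0.0026920292260728547)) [[0.60277749 0.33778765 0.083     ]] [[0.60706907 0.33661534 0.08      ]]Traceback (most recent call last):
  File "<stdin>", line 8, in <module>
  File "<stdin>", line 6, in cap
  File "h.py", line 24, in biggest
    i=1+np.argmax(s[1:,4]) if near is None else 1+np.argmin(np.hypot(*(c[1:]-near).T)+1e3*(s[1:,4]<15))
                                                  ~~~~~~~~~^^^^^^^^^^^^^^^^^^^^^^^^^^^^^^^^^^^^^^^^^^^^
    return _wrapfunc(a, 'argmin', axis=axis, out=out, **kwds)
    return bound(*args, **kwds)
ValueError: attempt to get argmin of an empty sequence
```

Run:
```python
from h import *
S,T=load("side0.npz"),load("top0.npz")
print("green",plane(T,(236,249),.08))
H=cv2.cvtColor(T["image"],cv2.COLOR_RGB2HSV).astype(int)
m=(H[...,0]>95)&(H[...,0]<125)&(H[...,1]>25)&(H[...,2]>80); 
m[:150]=0; m[215:]=0; m[:,:280]=0; m[:,410:]=0
a,c,s=biggest(m); print("plate",c,s)
pts=np.argwhere(a)[:,::-1]; P=plane(T,pts,.012)[:,:2]
rc=cv2.minAreaRect((P*1000).astype(np.float32)); print(rc, cv2.boxPoints(rc))
v=np.zeros((600,800,3),np.uint8)
v[:420,:780]=cv2.resize(T["image"][150:220,280:410],None,fx=6,fy=6,interpolation=2)
v[420:600,:180]=cv2.resize(T["image"][150:180,190:220],None,fx=6,fy=6,interpolation=2)
v[420:600,200:380]=cv2.resize(S["image"][172:212,318:358],None,fx=4.5,fy=4.5,interpolation=2)
v[420:600,400:550]=cv2.resize(S["image"][240:330,230:305],None,fx=2,fy=2,interpolation=2)
cv2.imwrite("pics/crop1.png",v[:,:,::-1])
```

```text
green [[0.38803951 0.25356214 0.08      ]]
plate [361. 195.] [361 195   1   1   1]
((520.4796142578125, -57.35875701904297), (0.0, 0.0), 0.0) [[520.4796   -57.358757]
 [520.4796   -57.358757]
 [520.4796   -57.358757]
 [520.4796   -57.358757]]
```

View pics/crop1.png

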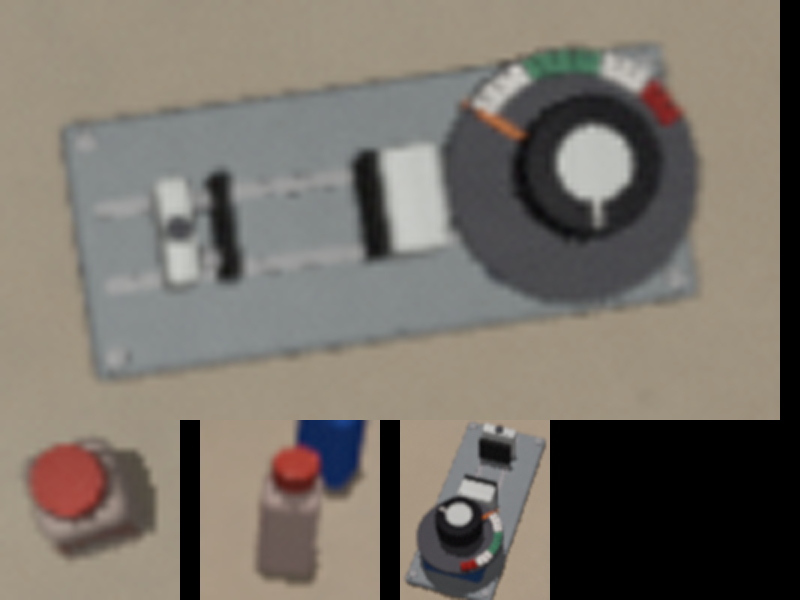

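The crop is clear. The plate corners in the crop are (62,125), (660,45), (695,295) and (98,380), the wheel cap is at (595,163), and the pointer is at 0 N. The red bottle's base edges are visible in both insets.

```bash
cat >> h.py <<'E'
def clamp():
    T=load("top0.npz")
    q=(np.array([[62,125],[660,45],[695,295],[98,380]])-2.5)/6+[280,150]
    P=plane(T,q,.012)[:,:2]   # TL(+x,+y) TR(+x,-y) BR(-x,-y) BL(-x,+y)
    return T,P
E
python3 - <<'E'
from h import *
T,P=clamp(); S=load("side0.npz")
L=np.linalg.norm(np.roll(P,-1,0)-P,axis=1); print(P,L)
for a,b in((P[0]-P[1],0),(P[3]-P[2],0),(P[0]-P[3],90),(P[1]-P[2],90)): print("clamp +y dir yaw",np.degrees(np.arctan2(a[1],a[0]))-90+b)
print("centre",P.mean(0))
hub=plane(T,(np.array([595,163])-2.5)/6+[280,150],.098);print("hub top",hub)
D=lambda p,z:plane(T,(np.array(p)-2.5)/6+[280,150],z)[0,:2]
print("jaw face left edge top z56",D((357,155),.056),D((368,258),.056))
print("stop face",D((232,172),.058),D((241,278),.058))
print("bottle top-view base corners",plane(T,(np.array([[70,555],[140,530]])-[2.5,422.5])/6+[190,150],0))
b=plane(S,(np.array([[258,575],[312,580]])-[202,422])/4.5+[318,172],0);print("side base",b,np.linalg.norm(b[1]-b[0]))
print("capc top view",plane(T,(np.array([[68,480]])-[2.5,422.5])/6+[190,150],.086))
E
```

```text
[[ 0.58368643  0.1223025 ]
 [ 0.61735207 -0.13281897]
 [ 0.51061007 -0.14573434]
 [ 0.47604102  0.10794507]] [0.25733312 0.10752052 0.25602394 0.10859867]
clamp +y dir yaw 7.517276725990527
clamp +y dir yaw 7.75993405444153
clamp +y dir yaw 7.59710697058749
clamp +y dir yaw 6.899032892786352
centre [ 0.5469224  -0.01207644]
hub top [[ 0.55746196 -0.08688672  0.098     ]]
jaw face left edge top z56 [0.56552458 0.00297427] [ 0.52336946 -0.00097321]
stop face [0.55852911 0.05431663] [0.5153082  0.05110593]
bottle top-view base corners [[0.58265434 0.34926908 0.        ]
 [0.59310088 0.31917999 0.        ]]
side base [[0.59753261 0.31367966 0.        ]
 [0.63126427 0.32407304 0.        ]] 0.035296556851497705
capc top view [[0.60255149 0.3372548  0.086     ]]
```

```bash
cat >> h.py <<'E'
YAW=np.radians(7.5); HUB=np.array([.5575,-.0869])
def cl(x,y): # clamp mm -> world xy
    y=y+85; return HUB+np.array([x*np.cos(YAW)-y*np.sin(YAW), x*np.sin(YAW)+y*np.cos(YAW)])/1000
def togo(s,pos,yaw): # yaw(deg): world direction of tool y wanted
    M=R.from_quat(s["eef_rot"]).as_matrix(); y=np.degrees(np.arctan2(M[1,1],M[0,1]))
    t=-(yaw-y); t=(t+90)%180-90
    return np.round(M.T@(np.array(pos)-s["ee_pos"])*1000,1), round(t,1), "tool y at",round(y,1),"q1,q7",np.round(s["joint_positions"][[0,6]],2)
E
python3 -m crank '[[[395,-230,-30,-45,1],[395,-230,-30,-45,1],[395,-230,-30,-45,1],[395,-230,-30,-45,1],[395,-230,-30,-45,1],[395,-230,-30,-45,1],[395,-230,-30,-45,1],[395,-230,-30,-45,1],[395,-230,-30,-45,1],[395,-230,-30,-45,1],[395,-230,-30,-45,1],[395,-230,-30,-45,1],[395,-230,-30,-45,1],[395,-230,-30,-45,1]]]' 30
python3 -c "
from bench import r
from h import *
print(togo(r.read_state(),[.605,.3375,.16],18))"
```

```text
time: 1.5
ee_pos: [0.4987, -0.2513, 0.2524]
eef_rot: [0.851, 0.525, -0.0, 0.0]
ft_force: [0.7, 0.5, 0.4]
width: 0.087
grip_force: 0.0
(array([ 573.8, -169.7,   92.2]), np.float64(-44.7), 'tool y at', np.float64(-26.7), 'q1,q7', array([ 0.78, -0.15]))
```

```bash
python3 -m crank '[[[574,-170,0,-45,1],[574,-170,0,-45,1],[574,-170,0,-45,1],[574,-170,0,-45,1],[574,-170,0,-45,1],[574,-170,0,-45,1],[574,-170,0,-45,1],[574,-170,0,-45,1],[574,-170,0,-45,1],[574,-170,0,-45,1],[574,-170,0,-45,1],[574,-170,0,-45,1],[574,-170,0,-45,1],[574,-170,0,-45,1],[574,-170,0,-45,1],[574,-170,92,-45,1],[574,-170,92,-45,1],[574,-170,92,-45,1],[574,-170,92,-45,1]]]'
python3 - <<'E'
from bench import r
from h import *
s=r.read_state();print(s["ee_pos"],togo(s,[.605,.3375,.026],18))
v=np.zeros((560,800,3),np.uint8)
for i,n in enumerate(("side","top")):
    c=r.camera(n);np.savez(f"{n}1.npz",**c)
    p=proj(c,[.605,.3375,.05])[0].astype(int); print(n,p,proj(c,s["ee_pos"]))
    x,y=max(p[0]-50,0),max(p[1]-70,0)
    v[:,i*400:i*400+400]=cv2.resize(c["image"][y:y+140,x:x+100],(400,560),interpolation=2)
cv2.imwrite("pics/a1.png",v[:,:,::-1])
E
```

```text
time: 3.4
ee_pos: [0.6051, 0.3379, 0.1618]
eef_rot: [0.586, 0.811, -0.0, 0.0]
ft_force: [0.5, 0.6, -0.4]
width: 0.0869
grip_force: 0.0
[0.60513033 0.33790806 0.1618173 ] (array([ -0.3,  -0.3, 135.8]), np.float64(0.3), 'tool y at', np.float64(18.3), 'q1,q7', array([-0.09, -0.5 ]))
side [337 189] [[340.57774112 160.62372485]]
top [203 160] [[195.61407904 153.69774926]]
```

View pics/a1.png

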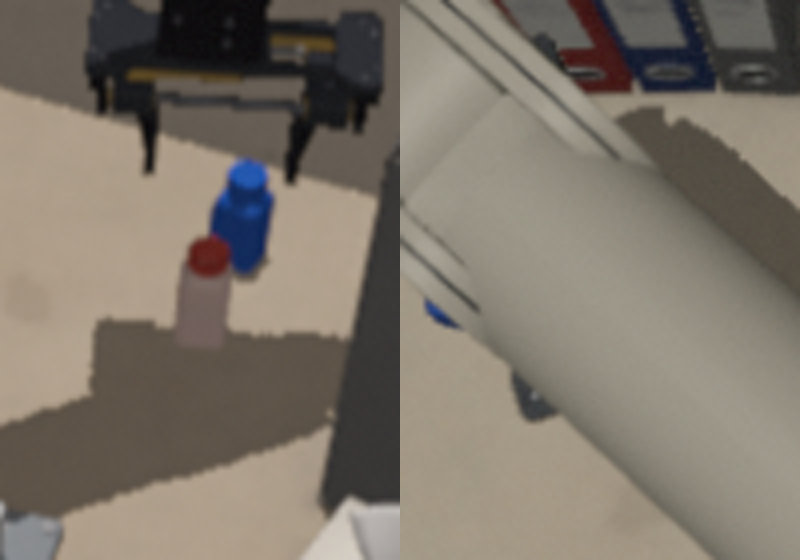

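The side view shows the open fingers straddling the red bottle, with tips at crop (148,172) and (291,180) and the bottle below at (205,300). The blue look-alike is clear behind it. The arm hides the bottle in the top view. Descend and grip.

```bash
python3 -m crank '[[[0,0,45,0,1],[0,0,90,0,1],[0,0,120,0,1],[0,0,136,0,1],[0,0,136,0,1],[0,0,136,0,1],[0,0,136,0,-1],[0,0,136,0,-1],[0,0,136,0,-1],[0,0,136,0,-1],[0,0,136,0,-1],[0,0,136,0,-1],[0,0,136,0,-1],[0,0,136,0,-1]]]' 20
python3 - <<'E'
from bench import r
from h import *
s=r.read_state();print(s["ee_pos"])
c=r.camera("side");p=np.array([337,185])
cv2.imwrite("pics/a2.png",cv2.resize(c["image"][135:235,277:397],None,fx=5,fy=5,interpolation=2)[:,:,::-1])
E
```

```text
time: 4.9
ee_pos: [0.6043, 0.3396, 0.0244]
eef_rot: [0.585, 0.811, -0.0, -0.0]
ft_force: [-0.2, -0.7, -0.6]
width: 0.0376
grip_force: 19.9
[0.60425115 0.33957477 0.02443794]
```

View pics/a2.png

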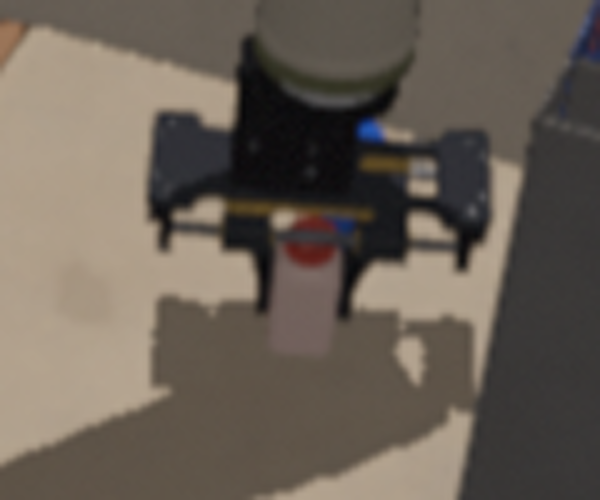

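The bottle is held between the fingers, with width 37.6 mm and grip 20 N, so it sits square to the pads. Lift and carry it.

```bash
python3 -m crank '[[[0,0,-45,0,-1],[0,0,-90,0,-1],[0,0,-125,0,-1],[0,0,-125,0,-1],[0,0,-125,0,-1]]]' 20
python3 -c "
from bench import r
from h import *
s=r.read_state();print(togo(s,[*cl(0,30),.15],7.5),cl(0,30))"
```

```text
time: 5.45
ee_pos: [0.6045, 0.3397, 0.1499]
eef_rot: [0.585, 0.811, 0.0, 0.0]
ft_force: [-0.5, 0.2, -1.8]
width: 0.0383
grip_force: 19.9
(array([-2.769e+02, -1.577e+02, -2.000e-01]), np.float64(10.9), 'tool y at', np.float64(18.4), 'q1,q7', array([-0.09, -0.51])) [0.54248949 0.02711616]
```

```bash
python3 -m crank '[[[-45,-26,0,2,-1],[-90,-52,0,4,-1],[-135,-78,0,6,-1],[-180,-104,0,8,-1],[-225,-130,0,10,-1],[-255,-145,0,11,-1],[-277,-158,0,11,-1],[-277,-158,0,11,-1],[-277,-158,0,11,-1],[-277,-158,0,11,-1]]]' 20
python3 - <<'E'
from bench import r
from h import *
s=r.read_state();print(togo(s,[*cl(0,29.5),.037],7.5))
v=np.zeros((560,800,3),np.uint8)
for i,n in enumerate(("side","top")):
    c=r.camera(n);np.savez(f"{n}2.npz",**c)
    x,y=((225,190),(285,110))[i]
    v[:,i*400:i*400+400]=cv2.resize(c["image"][y:y+140,x:x+100],(400,560),interpolation=2)
cv2.imwrite("pics/a3.png",v[:,:,::-1])
E
```

```text
time: 6.45
ee_pos: [0.5417, 0.0283, 0.1489]
eef_rot: [0.659, 0.752, -0.0, -0.001]
ft_force: [0.7, 0.4, -0.9]
width: 0.038
grip_force: 19.9
(array([ -1.9,   0.8, 111.9]), np.float64(0.0), 'tool y at', np.float64(7.5), 'q1,q7', array([ 0.49, -0.16]))
```

View pics/a3.png

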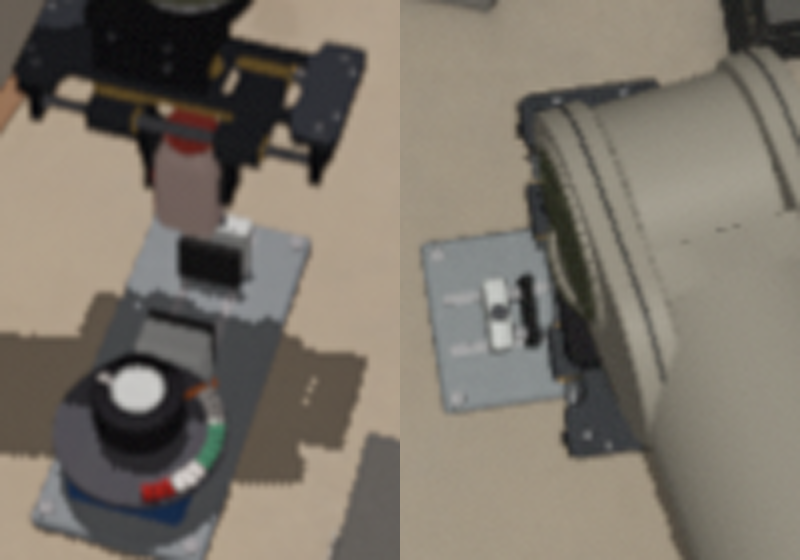

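The bottle hangs upright above the nest. Its lower front edge is at crop (155,222)–(215,232), and the jaws are open and free below it. I'll check its y position in the clamp from that edge.

Run:
```python
from h import *
c=load("side2.npz")
B=plane(c,(np.array([[155,222],[215,232]])-2)/4+[225,190],.1245)[:,:2]
def inv(p): d=(p-HUB)*1000; return np.c_[d@[np.cos(YAW),np.sin(YAW)], d@[-np.sin(YAW),np.cos(YAW)]-85]
print(inv(B)); print(inv(np.array([[.5417,.0283]])))
# jaw/stop upper edges: stop front top edge z .058, jaw face bottom
print(inv(plane(c,(np.array([[180,238],[243,253]])-2)/4+[225,190],.058)[:,:2]))
print(inv(plane(c,(np.array([[150,312],[217,330]])-2)/4+[225,190],.056)[:,:2]))
```

```text
[[-18.04320373  16.15480081]
 [ 19.29481282  19.38865217]]
[[-0.62821147 31.27676187]]
[[-16.48701832  58.21094755]
 [ 26.07104558  58.34101003]]
[[-17.1105682   -2.1256696 ]
 [ 27.32093144  -3.08907509]]
```

Run:
```python
from h import *
S,T=load("side2.npz"),load("top0.npz")
p=lambda q:(np.array(q)-2)/4+[225,190]
t=lambda q:(np.array(q)-2.5)/6+[280,150]
def inv(p): d=(p-HUB)*1000; return np.c_[d@[np.cos(YAW),np.sin(YAW)], d@[-np.sin(YAW),np.cos(YAW)]-85]
for n,a,b in(("hub",(138,388),(595,163)),("plate +x+y",(310,240),(62,125)),("stop top +x corner",(243,253),(232,172)),("stop top -x",(180,238),(241,278))):
    P,e=two(S,p(a),T,t(b)); print(n,P,inv(P[None,:2]),round(e*1000,1))
for z in(.096,.1):print(inv(plane(S,p((138,388)),z)[:,:2]),inv(plane(T,t((595,163)),z)[:,:2]))
```

```text
hub [ 0.55927388 -0.08629457  0.09643202] [[  1.83772711 -84.63128566]] 3.7
plate +x+y [0.5851771  0.12270262 0.00769325] [[ 54.79895521 119.19685772]] 2.2
stop top +x corner [0.56172106 0.05608987 0.05892455] [[22.84886899 56.21561141]] 7.4
stop top -x [0.51862005 0.05262717 0.05593818] [[-20.3353756   58.40834453]] 7.2
[[  3.47599128 -83.68001102]] [[  0.12931158 -85.39777027]]
[[  4.44623791 -86.1973615 ]] [[ -0.20128177 -84.56595693]]
```

```bash
sed -i 's/HUB=np.array.*/HUB=np.array([.5591,-.0866])/' h.py
python3 -c "
from bench import r
from h import *
s=r.read_state();print(togo(s,[*cl(0,28),.037],7.5))"
```

```text
(array([ -3.4,   2.1, 112.1]), np.float64(0.1), 'tool y at', np.float64(7.6), 'q1,q7', array([ 0.49, -0.16]))
```

```bash
python3 -m crank '[[[-3,2,0,0,-1],[-3,2,0,0,-1],[-3,2,30,0,-1],[-3,2,60,0,-1],[-3,2,85,0,-1],[-3,2,85,0,-1],[-3,2,85,0,-1]]]' 20
python3 - <<'E'
from bench import r
from h import *
s=r.read_state();print(togo(s,[*cl(0,28),.037],7.5),s["ft_force"])
v=np.zeros((560,800,3),np.uint8)
for i,n in enumerate(("side","top")):
    c=r.camera(n);np.savez(f"{n}3.npz",**c)
    x,y=((235,210),(285,135))[i]
    v[:,i*400:i*400+400]=cv2.resize(c["image"][y:y+112,x:x+80],(400,560),interpolation=2)
cv2.imwrite("pics/a4.png",v[:,:,::-1])
E
```

```text
time: 7.25
ee_pos: [0.5446, 0.0245, 0.0651]
eef_rot: [0.66, 0.752, 0.0, -0.0]
ft_force: [1.0, 0.4, -0.2]
width: 0.0381
grip_force: 19.9
(array([ 1. , -0.1, 28.1]), np.float64(-0.0), 'tool y at', np.float64(7.5), 'q1,q7', array([ 0.46, -0.22])) [ 1.0029492   0.39881633 -0.21111969]
```

View pics/a4.png

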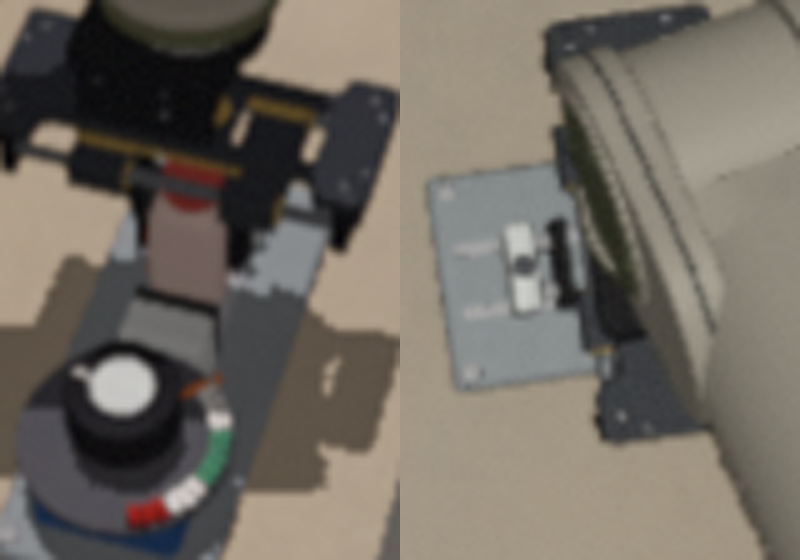

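The bottle's foot is now between the jaws, centred on the jaw block, with no contact force. Lower it in small steps.

```bash
python3 -m crank '[[[1,0,10,0,-1],[1,0,20,0,-1],[1,0,25,0,-1],[1,0,28,0,-1],[1,0,28,0,-1],[1,0,29,0,-1],[1,0,29,0,-1]]]' 20
```

```text
time: 8.05
ee_pos: [0.5444, 0.0252, 0.0362]
eef_rot: [0.66, 0.751, -0.0, 0.0]
ft_force: [-3.5, -0.5, 8.0]
width: 0.0378
grip_force: 19.9
```

```bash
python3 -m crank '[[[0,0,0,0,0.2],[0,0,0,0,1],[0,0,0,0,1],[0,0,0,0,1],[0,0,0,0,1],[0,0,-45,0,1],[0,0,-90,0,1],[0,0,-120,0,1],[0,0,-120,0,1],[0,0,-120,0,1]]]' 20
python3 - <<'E'
from bench import r
from h import *
s=r.read_state();
for y in (7.5,60,-60,97.5): print(y,togo(s,[*cl(0,-85),.16],y))
v=np.zeros((560,800,3),np.uint8)
for i,n in enumerate(("side","top")):
    c=r.camera(n);np.savez(f"{n}4.npz",**c)
    x,y=((235,210),(285,135))[i]
    v[:,i*400:i*400+400]=cv2.resize(c["image"][y:y+112,x:x+80],(400,560),interpolation=2)
cv2.imwrite("pics/a5.png",v[:,:,::-1])
E
```

```text
time: 9.05
ee_pos: [0.5445, 0.025, 0.1558]
eef_rot: [0.66, 0.751, 0.0, 0.001]
ft_force: [-0.2, -0.4, 0.1]
width: 0.0865
grip_force: 0.0
7.5 (array([-1.126e+02,  1.000e-01, -4.100e+00]), np.float64(-0.1), 'tool y at', np.float64(7.4), 'q1,q7', array([ 0.5 , -0.15]))
60 (array([-1.126e+02,  1.000e-01, -4.100e+00]), np.float64(-52.6), 'tool y at', np.float64(7.4), 'q1,q7', array([ 0.5 , -0.15]))
-60 (array([-1.126e+02,  1.000e-01, -4.100e+00]), np.float64(67.4), 'tool y at', np.float64(7.4), 'q1,q7', array([ 0.5 , -0.15]))
97.5 (array([-1.126e+02,  1.000e-01, -4.100e+00]), np.float64(89.9), 'tool y at', np.float64(7.4), 'q1,q7', array([ 0.5 , -0.15]))
```

View pics/a5.png

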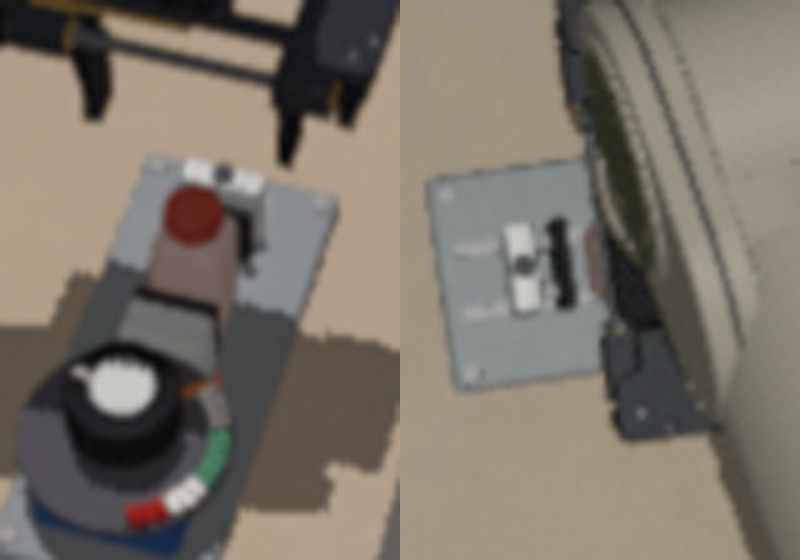

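The bottle stands upright between jaw and stop, with the cap at crop (195,215) on the left. It is a few mm from the stop, and the pointer is still at 0 N. Next, move over the wheel and descend around it.

```bash
python3 -m crank '[[[-40,0,-5,-8,1],[-80,0,-5,-16,1],[-113,0,-5,-24,1],[-113,0,-5,-32,1],[-113,0,-5,-40,1],[-113,0,-5,-48,1],[-113,0,-5,-48,1],[-113,0,-5,-48,1],[-113,0,-5,-48,1]]]' 40
python3 - <<'E'
from bench import r
from h import *
s=r.read_state();
print(togo(s,[*cl(0,-85),.070],55))
v=np.zeros((560,800,3),np.uint8)
for i,n in enumerate(("side","top")):
    c=r.camera(n);np.savez(f"{n}5.npz",**c)
    x,y=((215,220),(330,120))[i]
    v[:,i*400:i*400+400]=cv2.resize(c["image"][y:y+112,x:x+80],(400,560),interpolation=2)
cv2.imwrite("pics/a6.png",v[:,:,::-1])
E
```

```text
time: 10.05
ee_pos: [0.5587, -0.0868, 0.1601]
eef_rot: [0.299, 0.954, -0.0, -0.0]
ft_force: [-0.2, 0.2, -0.6]
width: 0.0869
grip_force: 0.0
(array([-0.3,  0.5, 90.1]), np.float64(0.3), 'tool y at', np.float64(55.3), 'q1,q7', array([0.73, 0.85]))
```

View pics/a6.png

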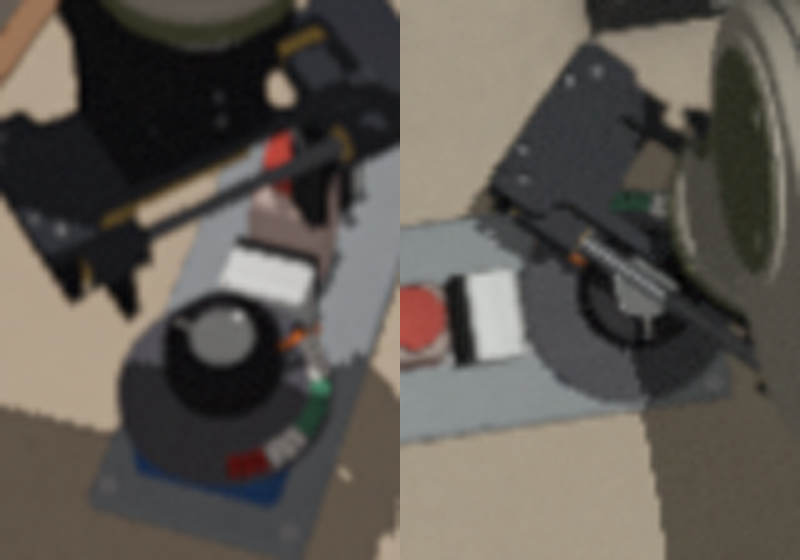

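The side view shows the wheel centred between the fingers, the pointer visible at (297,338), and the jaw close to the bottle. Descend and grip the wheel.

```bash
python3 -m crank '[[[0,0,40,0,1],[0,0,75,0,1],[0,0,90,0,1],[0,0,90,0,1],[0,0,90,0,-1],[0,0,90,0,-1],[0,0,90,0,-1],[0,0,90,0,-1],[0,0,90,0,-1]]]' 35
python3 -c "
from bench import r
from h import *
s=r.read_state();M=R.from_quat(s['eef_rot']).as_matrix();print(M.T@s['ft_force'],M.T@s['torque'],s['width'],s['grip_force'])"
```

```text
time: 11.05
ee_pos: [0.5593, -0.0867, 0.0711]
eef_rot: [0.297, 0.955, 0.0, 0.001]
ft_force: [1.9, 1.5, -0.3]
width: 0.0553
grip_force: 35.1
[-0.65582916  2.31271866  0.32806885] [-0.04083305 -0.32754824  0.06073093] 0.05533526329680982 35.14338090084493
```

```bash
cat >> h.py <<'E'
def pointer(c,z=.06):
    H=cv2.cvtColor(c["image"],cv2.COLOR_RGB2HSV).astype(int)
    m=(H[...,0]>4)&(H[...,0]<15)&(H[...,1]>150)&(H[...,2]>90)
    q=np.argwhere(m)[:,::-1]
    # bias of the side camera: hub as seen there
    off=HUBS-cl(0,-85)
    d=(plane(c,q,z)[:,:2]-off-cl(0,-85))*1000; rr=np.hypot(*d.T); k=(rr>28)&(rr<55)
    d=d[k]; 
    if len(d)<3: return None
    a=np.degrees(np.arctan2(d[:,1],d[:,0]))-7.5
    return len(d),np.round(rr[k].mean(),1),"angle",np.round(np.median(a),1),"N",np.round((50-np.median(a))/4,1)
HUBS=plane(load("side0.npz"),(np.array([459,515])-[401,421])/2+[230,240],.097)[0,:2]
def rep(r,name=None):
    c=r.camera("side"); s=r.read_state(); M=R.from_quat(s['eef_rot']).as_matrix()
    print("pointer",pointer(c),"F",np.round(M.T@s['ft_force'],1),"Tz",np.round((M.T@s['torque'])[2],3),"w",round(float(s['width']),4),togo(s,[*cl(0,-85),.07],0)[2:])
    if name: cv2.imwrite(name,cv2.resize(c["image"][240:330,215:315],None,fx=6,fy=6,interpolation=2)[:,:,::-1])
E
python3 -c "
from h import *
print(HUBS,pointer(load('side0.npz')),pointer(load('side5.npz')))"
python3 -m crank '[[[0,0,0,4,-1],[0,0,0,8,-1],[0,0,0,12,-1],[0,0,0,16,-1],[0,0,0,20,-1],[0,0,0,24,-1],[0,0,0,24,-1]]]' 35
python3 -c "
from bench import r
from h import *
rep(r,'pics/w1.png')"
```

```text
[ 0.56170986 -0.08698782] (4, np.float64(38.0), 'angle', np.float64(53.9), 'N', np.float64(-1.0)) (6, np.float64(41.7), 'angle', np.float64(53.5), 'N', np.float64(-0.9))
time: 11.75
ee_pos: [0.5592, -0.087, 0.0711]
eef_rot: [0.49, 0.872, -0.0, 0.0]
ft_force: [-1.0, 0.8, 4.2]
width: 0.0554
grip_force: 35.0
pointer None F [ 1.3 -0.8 -5.3] Tz 0.288 w 0.0555 ('tool y at', np.float64(31.5), 'q1,q7', array([0.64, 0.4 ]))
```

View pics/w1.png

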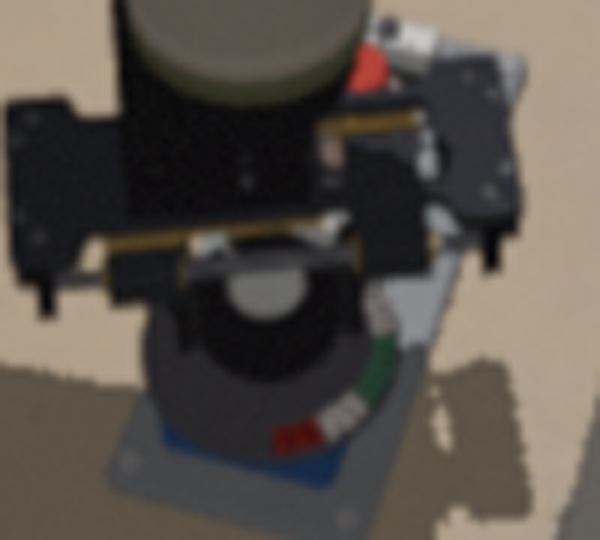

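The wheel cap is at (265,290) between the fingers. The green band at (378,370) and the red at (298,438) are visible, and the pointer at 0 N is hidden by a finger. The torque of 0.29 N m is plain drag. Continue slowly.

```bash
python3 -m crank '[[[0,0,0,3,-1],[0,0,0,6,-1],[0,0,0,9,-1],[0,0,0,12,-1],[0,0,0,12,-1]]]' 35 | tail -1
python3 -c "
from bench import r
from h import *
rep(r)"
python3 -m crank '[[[0,0,0,3,-1],[0,0,0,6,-1],[0,0,0,8,-1],[0,0,0,8,-1]]]' 35 | tail -1
python3 -c "
from bench import r
from h import *
rep(r)"
```

```text
grip_force: 35.0
pointer None F [ 0.3 -1.3 -6.5] Tz 0.22 w 0.0553 ('tool y at', np.float64(19.5), 'q1,q7', array([0.61, 0.21]))
grip_force: 35.0
pointer None F [-0.6 -2.1 -6.9] Tz 0.268 w 0.0552 ('tool y at', np.float64(11.5), 'q1,q7', array([0.59, 0.08]))
```

```bash
python3 -m crank '[[[0,0,0,0,1],[0,0,0,0,1],[0,0,0,0,1],[0,0,0,0,1],[0,0,0,-8,1],[0,0,0,-16,1],[0,0,0,-24,1],[0,0,0,-32,1],[0,0,0,-40,1],[0,0,0,-48,1],[0,0,0,-56,1],[0,0,0,-64,1],[0,0,0,-72,1],[0,0,0,-72,1],[0,0,0,-72,1]]]' 35
python3 -c "
from bench import r
from h import *
rep(r,'pics/w2.png')
T=r.camera('top');np.savez('top6.npz',**T)"
```

```text
time: 14.3
ee_pos: [0.5588, -0.087, 0.0705]
eef_rot: [0.059, 0.998, 0.0, -0.0]
ft_force: [-0.9, 1.0, 0.0]
width: 0.0868
grip_force: 0.0
pointer (9, np.float64(38.7), 'angle', np.float64(55.6), 'N', np.float64(-1.4)) F [-0.5 -0.5 -0.3] Tz 0.03 w 0.0871 ('tool y at', np.float64(83.2), 'q1,q7', array([0.76, 1.24]))
```

View pics/w2.png

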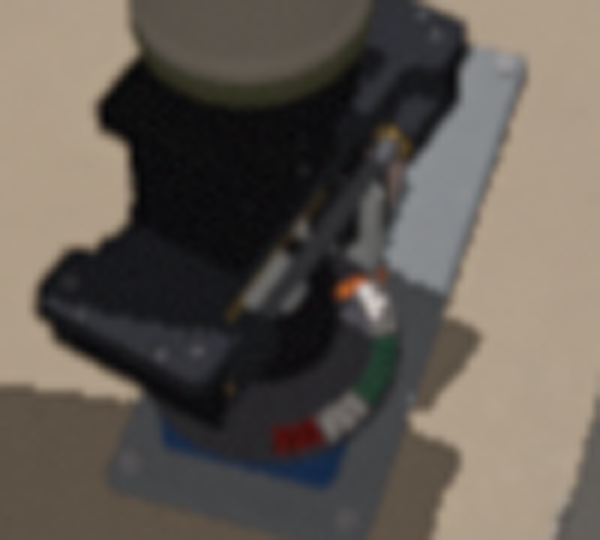

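The pointer, at (352,290), still stands at about 0 N. That was my 11th viewed picture, one over the limit of 10 (I miscounted), so I'll view no more and read the pointer numerically from here.

```bash
python3 -m crank '[[[0,0,0,0,-1],[0,0,0,0,-1],[0,0,0,0,-1],[0,0,0,0,-1],[0,0,0,0,-1],[0,0,0,4,-1],[0,0,0,8,-1],[0,0,0,10,-1],[0,0,0,10,-1]]]' 35 | tail -2
python3 -c "
from bench import r
from h import *
rep(r)"
python3 -m crank '[[[0,0,0,3,-1],[0,0,0,6,-1],[0,0,0,8,-1],[0,0,0,8,-1]]]' 35 | tail -1
python3 -c "
from bench import r
from h import *
rep(r)"
```

```text
width: 0.0553
grip_force: 35.0
pointer (3, np.float64(38.9), 'angle', np.float64(53.2), 'N', np.float64(-0.8)) F [0.6 2.1 0. ] Tz 0.239 w 0.0555 ('tool y at', np.float64(73.5), 'q1,q7', array([0.74, 1.08]))
grip_force: 35.0
pointer None F [0.9 2.9 0.6] Tz 0.264 w 0.0552 ('tool y at', np.float64(65.5), 'q1,q7', array([0.72, 0.95]))
```

```bash
sed -i 's/(H\[...,1\]>150)&(H\[...,2\]>90)/(H[...,1]>120)\&(H[...,2]>60)/; s/len(d)<3/len(d)<2/' h.py
python3 -c "
from bench import r
from h import *
rep(r)
c=r.camera('side')
H=cv2.cvtColor(c['image'],cv2.COLOR_RGB2HSV).astype(int)
P0=proj(c,[*(HUBS),.06])[0]
for f in (0,4,8,13,18):
    a=np.radians(57.5-4*f); q=proj(c,[*(HUBS+.038*np.array([np.cos(a),np.sin(a)])),.06])[0].round().astype(int)
    w=H[q[1]-1:q[1]+2,q[0]-1:q[0]+2].reshape(-1,3); print(f,q,w[np.argmax(w[:,1])],np.median(w,0))"
```

```text
pointer (2, np.float64(50.1), 'angle', np.float64(52.6), 'N', np.float64(-0.7)) F [0.6 2.8 0.2] Tz 0.205 w 0.0555 ('tool y at', np.float64(65.5), 'q1,q7', array([0.72, 0.95]))
0 [273 288] [  9 141  49] [ 9. 94. 53.]
4 [275 292] [  9  18 101] [10. 12. 51.]
8 [275 295] [128  24  42] [140.  18.  42.]
13 [274 300] [80 34 45] [135.  19.  42.]
18 [272 304] [132  30  42] [132.  16.  45.]
```

```bash
for i in 1; do python3 -m crank '[[[0,0,0,3,-1],[0,0,0,5,-1],[0,0,0,5,-1]]]' 35 | tail -1; python3 -c "
from bench import r
from h import *
rep(r)"; done
python3 -m crank '[[[0,0,0,3,-1],[0,0,0,5,-1],[0,0,0,5,-1]]]' 35 | tail -1; python3 -c "
from bench import r
from h import *
rep(r)"
```

```text
grip_force: 35.0
pointer None F [ 2.   3.7 -0.6] Tz 0.272 w 0.055 ('tool y at', np.float64(60.5), 'q1,q7', array([0.71, 0.87]))
grip_force: 35.0
pointer None F [ 3.6  3.7 -1.9] Tz 0.217 w 0.0555 ('tool y at', np.float64(55.5), 'q1,q7', array([0.69, 0.79]))
```

```bash
python3 -m crank '[[[0,0,0,2,-1],[0,0,0,4,-1],[0,0,0,4,-1]]]' 35 | tail -1; python3 -c "
from bench import r
from h import *
rep(r)"
python3 -m crank '[[[0,0,0,2,-1],[0,0,0,4,-1],[0,0,0,4,-1]]]' 35 | tail -1; python3 -c "
from bench import r
from h import *
rep(r)"
```

```text
grip_force: 35.0
pointer None F [ 2.9  4.4 -0.4] Tz 0.294 w 0.0552 ('tool y at', np.float64(51.6), 'q1,q7', array([0.68, 0.73]))
grip_force: 35.0
pointer None F [ 2.5  3.9 -0.3] Tz 0.235 w 0.0552 ('tool y at', np.float64(47.6), 'q1,q7', array([0.67, 0.66]))
```

```bash
sed -i 's/(H\[...,1\]>120)&(H\[...,2\]>60)/(H[...,1]>100)\&(H[...,2]>40)/' h.py
python3 -c "
from bench import r
from h import *
rep(r)
c=r.camera('side');np.savez('side7.npz',**c)
im=c['image']
for f in range(-2,24,2):
    a=np.radians(57.5-4*f); print(f,end=' ')
    for R0 in(.032,.037,.047):
        q=proj(c,[*(HUBS+R0*np.array([np.cos(a),np.sin(a)])),.06])[0].round().astype(int)
        print(q,im[q[1],q[0]],end=' ')
    print()"
```

```text
pointer None F [3.8 4.4 0.5] Tz 0.258 w 0.0553 ('tool y at', np.float64(47.6), 'q1,q7', array([0.67, 0.66]))
-2 [270 288] [16 16 15] [271 287] [18 19 18] [274 285] [17 13 12] 
0 [271 290] [17 16 17] [272 289] [21 21 22] [276 287] [107  90  80] 
2 [272 291] [23 23 25] [273 290] [19 18 19] [277 289] [105 100  97] 
4 [272 292] [29 28 31] [274 292] [31 30 33] [278 291] [102  97  94] 
6 [273 294] [40 39 42] [275 294] [42 41 43] [279 293] [104  99  96] 
8 [273 295] [40 39 42] [275 295] [39 38 41] [279 295] [77 79 73] 
10 [273 297] [40 39 44] [275 297] [39 38 41] [279 298] [31 56 43] 
12 [272 299] [40 39 41] [274 299] [39 37 41] [278 300] [32 58 44] 
14 [272 300] [41 40 42] [274 301] [40 38 41] [277 302] [33 59 45] 
16 [271 302] [40 40 41] [273 302] [40 37 41] [276 304] [33 60 46] 
18 [270 303] [40 40 42] [271 304] [41 39 42] [275 306] [64 72 64] 
20 [268 304] [42 41 44] [270 305] [40 39 42] [273 308] [101  96  93] 
22 [267 305] [40 38 42] [268 307] [46 45 46] [271 310] [104 100  97]
```

```bash
python3 -m crank '[[[0,0,0,2,-1],[0,0,0,4,-1],[0,0,0,4,-1]]]' 35 | tail -1; python3 -c "
from bench import r
from h import *
rep(r)"
python3 -m crank '[[[0,0,0,2,-1],[0,0,0,4,-1],[0,0,0,4,-1]]]' 35 | tail -1; python3 -c "
from bench import r
from h import *
rep(r)"
```

```text
grip_force: 35.0
pointer None F [ 3.8  3.6 -1.1] Tz 0.205 w 0.0552 ('tool y at', np.float64(43.6), 'q1,q7', array([0.66, 0.6 ]))
grip_force: 35.0
pointer None F [3.3 3.1 0.4] Tz 0.246 w 0.0553 ('tool y at', np.float64(39.6), 'q1,q7', array([0.65, 0.53]))
```

```bash
python3 -m crank '[[[0,0,0,2,-1],[0,0,0,4,-1],[0,0,0,4,-1]]]' 35 | tail -1; python3 -c "
from bench import r
from h import *
rep(r)"
python3 -m crank '[[[0,0,0,2,-1],[0,0,0,4,-1],[0,0,0,4,-1]]]' 35 | tail -1; python3 -c "
from bench import r
from h import *
rep(r)"
```

```text
grip_force: 35.0
pointer None F [ 4.7  3.3 -0.9] Tz 0.289 w 0.0555 ('tool y at', np.float64(35.6), 'q1,q7', array([0.64, 0.47]))
grip_force: 35.0
pointer (5, np.float64(43.0), 'angle', np.float64(41.3), 'N', np.float64(2.2)) F [ 4.   3.3 -0.4] Tz 0.22 w 0.0555 ('tool y at', np.float64(31.6), 'q1,q7', array([0.63, 0.4 ]))
```

```bash
python3 -m crank '[[[0,0,0,2,-1],[0,0,0,4,-1],[0,0,0,4,-1]]]' 35 | tail -1; python3 -c "
from bench import r
from h import *
rep(r)"
python3 -m crank '[[[0,0,0,2,-1],[0,0,0,3,-1],[0,0,0,3,-1]]]' 35 | tail -1; python3 -c "
from bench import r
from h import *
rep(r)"
```

```text
grip_force: 35.0
pointer (6, np.float64(39.5), 'angle', np.float64(27.5), 'N', np.float64(5.6)) F [ 4.8  2.6 -0.4] Tz 0.166 w 0.055 ('tool y at', np.float64(27.6), 'q1,q7', array([0.63, 0.34]))
grip_force: 35.0
pointer (11, np.float64(39.7), 'angle', np.float64(19.4), 'N', np.float64(7.7)) F [ 5.2  2.4 -0.6] Tz -0.019 w 0.0554 ('tool y at', np.float64(24.6), 'q1,q7', array([0.62, 0.29]))
```

```bash
python3 -m crank '[[[0,0,0,2,-1],[0,0,0,4,-1],[0,0,0,5,-1],[0,0,0,5,-1],[0,0,0,5,-1]]]' 35 | tail -1; python3 -c "
from bench import r
from h import *
rep(r)"
```

```text
grip_force: 35.0
pointer (22, np.float64(38.5), 'angle', np.float64(1.9), 'N', np.float64(12.0)) F [ 4.5  2.2 -0.8] Tz -0.142 w 0.055 ('tool y at', np.float64(19.6), 'q1,q7', array([0.61, 0.21]))
```

```bash
python3 -m crank '[[[0,0,0,0,1],[0,0,0,0,1],[0,0,0,0,1],[0,0,0,0,1],[0,0,0,0,1],[0,0,-45,0,1],[0,0,-90,0,1],[0,0,-140,0,1],[0,0,-180,0,1],[0,0,-180,0,1],[0,0,-180,0,1]]]' 35
python3 -c "
from bench import r
from h import *
rep(r)"
python3 -m crank '[[[-45,0,0,0,1],[-90,0,0,0,1],[-135,0,0,0,1],[-180,0,0,0,1],[-220,0,0,0,1],[-250,0,0,0,1],[-250,0,0,0,1],[-250,0,0,0,1]]]' 35
python3 - <<'E'
from bench import r
from h import *
rep(r)
S,T=r.camera("side"),r.camera("top"); np.savez("sideE.npz",**S);np.savez("topE.npz",**T)
def pt(c,lo,hi):
    H=cv2.cvtColor(c["image"],cv2.COLOR_RGB2HSV).astype(int)
    m=(H[...,0]>=4)&(H[...,0]<16)&(H[...,1]>130)&(H[...,2]>60); m[:lo[1]]=0;m[hi[1]:]=0;m[:,:lo[0]]=0;m[:,hi[0]:]=0
    return np.argwhere(m)[:,::-1]
q=pt(T,(340,150),(410,215)); w=plane(T,q,.06)[:,:2]; hub=np.array([.5575,-.0869]); d=w-hub
print("top pointer",len(q),np.degrees(np.arctan2(d[:,1],d[:,0])).mean()-7.5,np.hypot(*d.T).mean()*1000)
def cap(c,z,near,k):
    H=cv2.cvtColor(c["image"],cv2.COLOR_RGB2HSV).astype(int); h=H[...,0]
    m=(((h<8)|(h>172)) if k=='r' else (h>35)&(h<80))&(H[...,1]>100)&(H[...,2]>40)
    a,cc,s=biggest(m,near); return cc,plane(c,cc,z)[0]
print("red cap top",cap(T,.095,proj(T,[*cl(0,37),.095])[0],'r'),"side",cap(S,.09,proj(S,[*cl(0,37),.09])[0],'r'),"expect",cl(0,37))
print("green",cap(T,.083,(236,249),'g'), cap(load("top0.npz"),.083,(236,249),'g'))
E
```

```text
time: 21.15
ee_pos: [0.5592, -0.0871, 0.2511]
eef_rot: [0.578, 0.816, 0.0, 0.001]
ft_force: [0.0, 0.1, -0.8]
width: 0.0871
grip_force: 0.0
pointer (17, np.float64(37.7), 'angle', np.float64(1.0), 'N', np.float64(12.3)) F [ 0.1 -0.7  0.8] Tz -0.034 w 0.0869 ('tool y at', np.float64(19.4), 'q1,q7', array([0.65, 0.29]))
time: 22.0
ee_pos: [0.6416, -0.3226, 0.2479]
eef_rot: [0.578, 0.816, -0.0, -0.002]
ft_force: [0.3, 1.0, 0.1]
width: 0.0872
grip_force: 0.0
pointer (18, np.float64(36.2), 'angle', np.float64(1.3), 'N', np.float64(12.2)) F [-0.3  0.  -0.1] Tz 0.017 w 0.0871 ('tool y at', np.float64(19.5), 'q1,q7', array([0.73, 0.58]))
top pointer 11 -5.91683052705981 39.99355025613121
red cap top (array([326.93548387, 183.93548387]), array([0.54098677, 0.03670078, 0.095     ])) side (array([274.82352941, 248.50420168]), array([0.54511049, 0.03737549, 0.09      ])) expect [0.5431758  0.03435627]
green (array([234., 252.]), array([0.38100617, 0.2581146 , 0.083     ])) (array([236.25, 246.5 ]), array([0.39407367, 0.25269133, 0.083     ]))
```

Run:
```python
from h import *
a,b=load("top0.npz")["image"].astype(int),load("topE.npz")["image"].astype(int)
print("green diff",abs(a-b)[230:268,218:256].max(), "blue",abs(a-b)[150:178,155:183].max())
S,T=load("sideE.npz"),load("topE.npz")
print(two(S,(274.82,248.5),T,(326.94,183.94)))
```

```text
green diff 7 blue 10
(array([0.54319187, 0.03702636, 0.08917977]), np.float64(0.0037574501639382513))
```

```bash
python3 -c "
from bench import r
print(r.close_job())"
```

```text
the job is handed in; nothing more can be done
None
```

The job is handed in at about 22 s: the red-capped bottle stands clamped on the clamp floor, the pointer reads about 12–14 N (inside the green, never near the red), and the green-capped and blue bottles did not move; one rule was broken, as I viewed 11 pictures instead of at most 10.

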